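# Ring for the packer and point out the chosen cup and saucer

## Robot

A 6-joint arm with a two-finger parallel gripper is mounted at the origin on the work surface. World frame = base frame: x ahead of the robot, y to its left, z up, the work surface at z = 0. Lengths are in mm, angles in degrees, forces in N, time in s.
With the tool pointing down it reaches from about 300 to 850 mm from the base axis. Payload 4.2 kg.
Tool frame: the origin (TCP) lies between the finger pads; the fingertips stand 11 mm ahead of it and the grasp point (between the pads) lies 8 mm behind it (env.tips_ahead is the distance from the TCP to the fingertips, in mm); z points along the fingers, y is the line along which they close (so a half turn about z gives the same grasp; the last joint's range is limited). The gripper opens to 91 mm and grips with 3 to 60 N. Pads are 32 mm wide; open, the fingers measure 118 mm over their backs; the gripper's body (76 mm by 178 mm) begins 60 mm behind the grasp point.
Start: joints at [-73.969, 18.312, 89.639, -0, 72.044, -1.146], TCP at [169.817, -549.367, 224.976] pointing down, gripper open.
Joint ranges: [-177.97, 177.97], [-48.28, 115.42], [12.27, 149.76], [-77.06, 257.06], [2.81, 150.46], [-146.56, 146.56]. Speed limits (degrees/s): [147.25, 147.25, 180, 180, 180, 180].

## Interface

Orientations are given as [roll, pitch, yaw] about the fixed x, y, z axes, in that order (R = Rz(yaw) Ry(pitch) Rx(roll)).
In Python, from workcell import env, cams gives the robot as it stands.
- The arm moves only by the tool step_arm, never from a script. Its arguments are lists of equal length, an entry for each row: "linear": the shift along the tool's x, y, z in units of 30 cm (1.0 is 30 cm), a list of three; "turn": the turn about the tool's z in units of 360 degrees (1.0 is 360 degrees). In form: {"linear": [[tx, ty, tz], ...], "turn": [turn, ...]}. A call has 1 to 20 rows; each row is the pose to reach, as a shift and turn from the pose commanded when the call began, along the tool's axes at that moment, turning the shorter way round; what a row does not reach only later rows make up. A row lasts 1/8 s, in which the tool goes at most 62.5 mm and 10.7 degrees, less where a joint would pass 70% of its speed; a pose out of reach is approached as far as the arm can. A call with a number of a shift or a turn outside -1 to 1 is refused whole. A call with a gripper value outside its range is refused whole. "fingers" is the closure, from -1 (fully open) to 1 (shut), so that 0 is half open, set as the call begins (left out, the last holds). The fingers move at their own pace and stop on an object; "force" is the grip in N (left out, the last holds). Time passes only in rows, so rows that repeat a pose let the fingers close. It gives the time, the measured TCP pose, the force, the opening and the grip force at its end, in the units of the state.
- env.state(): the state, without advancing time (a new reading comes with each control period).
- cams.grab_frame(name): name is "scene" or "top" or "wrist"; returns a dict with "color" (384x512x3 uint8, blue, green, red), "fx", "fy", "cx", "cy" (pixels), "extrinsics" (4x4, takes a point from camera to world coordinates); the wrist camera has in their place "tool_from_camera" (4x4, takes a point from camera to tool coordinates, whose origin is the TCP and whose axes are the flange's). Camera axes: x right, y down, z forward; pixel columns grow to the right and rows downward; lengths in mm; the calibration is good to about 2 mm. The wrist camera is an equidistant fisheye: a pixel r from the principal point sees the ray r / f radians off the axis. A picture is of the moment at which its call begins: read the wrist's pose just before it. There is no depth.
- env.job_done(): hands the job in; it is judged then, once.
The state is a dict: "time_s": time; "qpos": joint angles; "qvel": joint speeds; "effort": joint torques, N m; "ee_pos": TCP position; "ee_rot": TCP orientation; "force": force on the tool from outside, world axes, zero at the start; "torque": the same for the moment, N m; "gripper_width": finger opening in mm; "gripper_force": force on a finger pad.
Only numpy, scipy, OpenCV 4.12 (cv2) and the standard library are available. Lean on these libraries where they do the work, as an engineer would, in place of code of your own. Each camera call takes 0.05 s, during which the arm holds its last target. There are 200 camera calls.

## Task

The customer has chosen, from the wooden board, the espresso cup that is yellow inside and, from the tray, the blue saucer to go with it. Ring the desk bell by pressing its plunger down to call the packer, then point out first that cup and then that saucer: hold the fingertips a few centimetres above the middle of each for about two seconds, and finish still pointing at the saucer, with the bell left standing in its place and none of the crockery or carvings touched.

Things in the scene. Friction and masses are not known exactly. Their poses are not given: they have to be found in the camera images.
- plunger (a joint): travel of the desk bell's spring plunger: 0 m up at rest, 0.006 m fully down (the bell rings from 0.004); about 1.2 N starts it, 4 N holds it fully down, and it springs back up when let go
- plunger_top (a point): centre of the top of the plunger's round steel button (17 mm across), the highest point of the bell, 63 mm above the bell's underside and 69 mm above the table; it moves down with the plunger
- bell: loose chrome desk bell, 340 g: black round base 85 mm across, steel dome 77 mm across and 46 mm high, the plunger upright in the middle; origin at the centre of its underside, z up; it stands on the round woven mat, 6 mm thick
- cup_yellow: loose zebra-striped espresso cup, yellow inside and on its rim and handle, 58 mm high, 62 mm across the rim, 140 g; handle reaching 49 mm out along its own y; origin at the centre of its underside, z up; it stands on the raised wooden board with three other such cups, at least 92 mm from centre to centre
- cup_red: loose zebra-striped espresso cup, red inside and on its rim and handle, 58 mm high, 62 mm across the rim, 140 g; handle reaching 49 mm out along its own y; origin at the centre of its underside, z up; it stands on the raised wooden board with three other such cups, at least 92 mm from centre to centre
- cup_green: loose zebra-striped espresso cup, green inside and on its rim and handle, 58 mm high, 62 mm across the rim, 140 g; handle reaching 49 mm out along its own y; origin at the centre of its underside, z up; it stands on the raised wooden board with three other such cups, at least 92 mm from centre to centre
- cup_blue: loose zebra-striped espresso cup, blue inside and on its rim and handle, 58 mm high, 62 mm across the rim, 140 g; handle reaching 49 mm out along its own y; origin at the centre of its underside, z up; it stands on the raised wooden board with three other such cups, at least 92 mm from centre to centre
- cup_yellow_mouth (a point): centre of the mouth of the cup that is yellow inside, level with its rim, 58 mm above the board; z up
- saucer_yellow: loose plain yellow saucer, 105 mm across, rim 14 mm high, 150 g; origin at the centre of its underside, z up; it lies in the dark wooden tray with three others, side by side
- saucer_red: loose plain red saucer, 105 mm across, rim 14 mm high, 150 g; origin at the centre of its underside, z up; it lies in the dark wooden tray with three others, side by side
- saucer_green: loose plain green saucer, 105 mm across, rim 14 mm high, 150 g; origin at the centre of its underside, z up; it lies in the dark wooden tray with three others, side by side
- saucer_blue: loose plain blue saucer, 105 mm across, rim 14 mm high, 150 g; origin at the centre of its underside, z up; it lies in the dark wooden tray with three others, side by side
- saucer_blue_mid (a point): centre of the well of the blue saucer, on its upper surface, 5 mm above its underside; z up
- elephant_green: loose carved pale green stone elephant, 90 mm long (head along its own x), 40 mm wide, 55 mm high, 190 g; origin under its middle, z up; it stands on the woven mat beside the bell, lower than the plunger
- elephant_black: loose carved black stone elephant, 90 mm long (head along its own x), 40 mm wide, 55 mm high, 190 g; origin under its middle, z up; it stands on the woven mat beside the bell, lower than the plunger
- riser: fixed wooden display board on runners, 230 x 230 mm, its top 50 mm above the table; origin at the table under its centre; the four cups stand on it, two by two
- tray: fixed dark wooden tray, 235 x 235 mm, floor 6 mm and rim 16 mm above the table; origin at the table under its centre; the four saucers lie in it, two by two
- mat: fixed round woven mat, 270 mm across, 6 mm thick; origin at the table under its centre; bell and elephants stand on it. Riser, tray and mat stand side by side in any order

How it is judged (in metres and radians):
On the way, in this order (a step that is already met when the one before it is completed fails the run):
1. the bell is rung: its plunger is pressed at least 4 of its 6 mm (value of joint plunger above 0.004 m).
2. the fingertips point at the cup that is yellow inside: the grasp point within 30 mm of the middle of its mouth and 15 to 95 mm above the rim, for 1.5 s (horizontal distance between the grasp point and cup_yellow_mouth below 0.03 m and z of the grasp point in the frame of cup_yellow_mouth between 0.015 and 0.095 m), for 1.5 s.
3. the fingertips point at the blue saucer: the grasp point within 35 mm of its middle and 15 to 95 mm above it, for 1.5 s (horizontal distance between the grasp point and saucer_blue_mid below 0.035 m and z of the grasp point in the frame of saucer_blue_mid between 0.015 and 0.095 m), for 1.5 s.
At the end, for the whole second after the job is handed in: The grasp point is still within 35 mm of the middle of the blue saucer and 15 to 95 mm above it, touching nothing; the bell's plunger is up again, the bell stands upright within 30 mm of where it was, and every cup, saucer and carving is within 8 mm of where it was (all of step 3 and value of joint plunger below 0.002 m and angle between bell's own z axis and vertical below 0.1 rad and distance of bell from where it was at the start of the episode below 0.03 m and linear speed of bell below 0.02 m/s and distance of each of cup_yellow, cup_red, cup_green, cup_blue, saucer_yellow, saucer_red, saucer_green, saucer_blue, elephant_green, elephant_black from where it was at the start of the episode below 0.008 m).
It fails at once if a cup, saucer or carving is touched by the robot (contact force between any of the fingers, the arm and cup_yellow above 0.3 N or contact force between any of the fingers, the arm and cup_red above 0.3 N or contact force between any of the fingers, the arm and cup_green above 0.3 N or contact force between any of the fingers, the arm and cup_blue above 0.3 N or contact force between any of the fingers, the arm and saucer_yellow above 0.3 N or contact force between any of the fingers, the arm and saucer_red above 0.3 N or contact force between any of the fingers, the arm and saucer_green above 0.3 N or contact force between any of the fingers, the arm and saucer_blue above 0.3 N or contact force between any of the fingers, the arm and elephant_green above 0.3 N or contact force between any of the fingers, the arm and elephant_black above 0.3 N).
It fails at once if a cup, saucer or carving is shifted or lifted by more than 8 mm (distance of any of cup_yellow, cup_red, cup_green, cup_blue, saucer_yellow, saucer_red, saucer_green, saucer_blue, elephant_green, elephant_black from where it was at the start of the episode above 0.008 m).
It fails at once if the bell is lifted, tipped or shoved away (z of bell in the frame of mat above 0.014 m or angle between bell's own z axis and vertical above 0.2 rad or distance of bell from where it was at the start of the episode above 0.03 m).
It also fails if it takes over 54 s, if anything falls off the work surface, if the arm or the gripper's body presses on something with over 40 N, if the wrist force passes 120 N, or if a joint passes its speed limit or range.

## Working session

There is one attempt and no reset: what is moved stays moved. The work goes in short steps, Python scripts to look and compute and a tool call to move; the robot and the scene stay as the last step left them, time stands still between calls to the robot, and variables do not carry over. Pictures are saved under pics/ and viewed, at most 10 in all, crops included, and the job is handed in when it is done.

Besides the shell and the picture viewer there is one more tool, called after "Request:" in YAML: its name, and indented under it one key for each argument. step_arm: Moves the arm, as the interface text tells. Its arguments: {"type":"object","properties":{"linear":{"type":"array"},"turn":{"type":"array"},"fingers":{"type":"number"},"force":{"type":"number"}},"required":["linear","turn"]}

```bash
mkdir -p pics; python3 - <<'E'
from workcell import env, cams
import cv2
s=env.state(); print(s['time_s'],s['ee_pos'],s['ee_rot'],s['gripper_width'])
for n in("top","scene"):
    f=cams.grab_frame(n); cv2.imwrite(f"pics/{n}0.png",f["color"]); print(n,f["fx"],f["fy"],f["cx"],f["cy"],f["extrinsics"])
E
```

```text
0.0 [ 169.67137428 -548.88922446  224.15078896] [-1.79902316e+02 -2.76980186e-03  1.71750286e+01] 91.13541546433524
top 359.78219676085797 359.78219676085797 257.6980008604127 184.5085593722972 [[-1.90518079e-02 -9.91419631e-01  1.29321863e-01  4.31624870e+02]
 [-9.99206619e-01  2.34047140e-02  3.22234794e-02 -1.56304554e+01]
 [-3.49737312e-02 -1.28605346e-01 -9.91078959e-01  1.01814690e+03]
 [ 0.00000000e+00  0.00000000e+00  0.00000000e+00  1.00000000e+00]]
scene 440.1162780848554 440.1162780848554 254.7794651188832 187.01889349442166 [[-7.01618833e-01  3.53516317e-01 -6.18673765e-01  1.17856117e+03]
 [ 7.12251214e-01  3.73189294e-01 -5.94498073e-01  6.06745120e+02]
 [ 2.07176566e-02 -8.57762184e-01 -5.13629063e-01  6.50773615e+02]
 [ 0.00000000e+00  0.00000000e+00  0.00000000e+00  1.00000000e+00]]
```

View pics/top0.png

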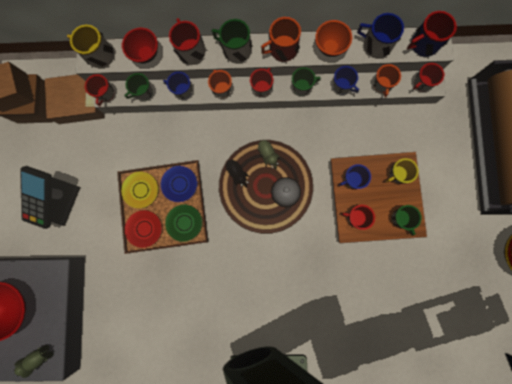

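View pics/scene0.png

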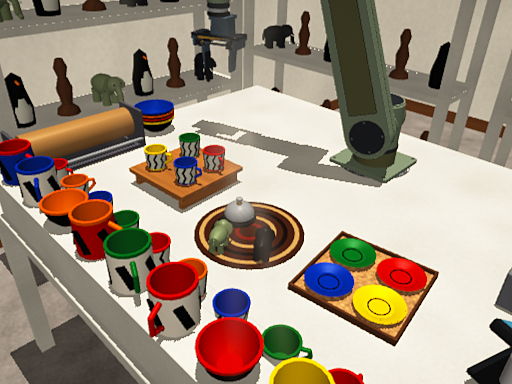

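```bash
python3 - <<'E'
import cv2,numpy as np
t=cv2.imread('pics/top0.png')
a=[cv2.resize(t[y-20:y+20,x-20:x+20],(260,260),interpolation=cv2.INTER_CUBIC) for x,y in((286,190),(404,171),(179,183))]
s=cv2.imread('pics/scene0.png')
b=[cv2.resize(s[y-20:y+20,x-20:x+20],(260,260),interpolation=cv2.INTER_CUBIC) for x,y in((239,205),(157,155),(328,281))]
cv2.imwrite('pics/crop.png',np.vstack([np.hstack(a),np.hstack(b)]))
E
```

```text
(no output)
```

View pics/crop.png

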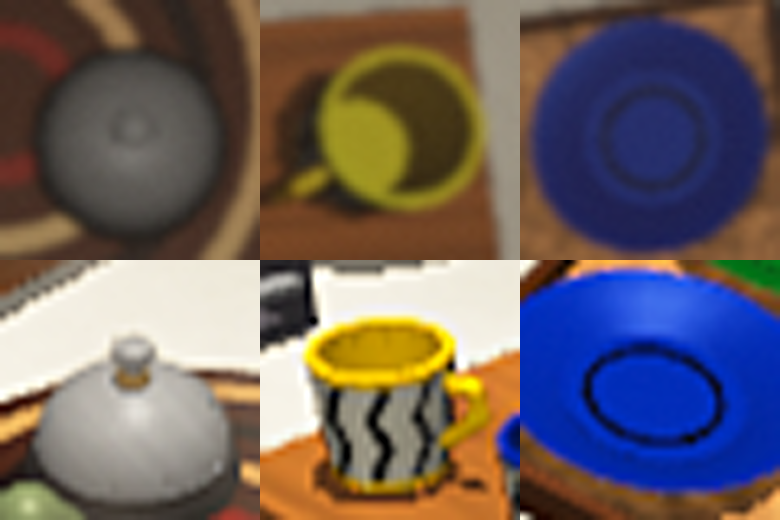

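The crops show the plunger at (285.9,189) in top and (238.9,197.5) in scene. The yellow cup's mouth is at (405.3,170.1) and (155,148.7), and the middle of the blue saucer is at (178.9,183.7) and (328.2,281.7).

```bash
cat > h.py <<'E'
import numpy as np
from workcell import env, cams
from scipy.spatial.transform import Rotation as R
P={'bell':(69,(285.9,189),(238.9,197.5)),'cup':(108,(405.3,170.1),(155,148.7)),'saucer':(11,(178.9,183.7),(328.2,281.7)),'eleG':(50,(267,152),None),'eleK':(50,(238,172),None)}
def hit(f,uv,z):
    T=f['extrinsics'];d=T[:3,:3]@[(uv[0]-f['cx'])/f['fx'],(uv[1]-f['cy'])/f['fy'],1]
    return T[:3,3]+d*(z-T[2,3])/d[2]
def units(target,s=None):
    s=s or env.state(); r=R.from_euler('xyz',s['ee_rot'],degrees=True)
    return r.inv().apply(np.array(target)-s['ee_pos'])/300
E
python3 - <<'E'
from h import *
t=cams.grab_frame('top');s=cams.grab_frame('scene')
for k,(z,a,b) in P.items():
    print(k,hit(t,a,z).round(1),hit(s,b,z).round(1) if b else '')
E
```

```text
bell [541.7 -59.3  69. ] [542.2 -58.3  69. ]
cup [ 578.3 -360.2  108. ] [ 578.6 -357.9  108. ]
saucer [570.7 241.5  11. ] [571.1 242.6  11. ]
eleG [647.3 -11.4  50. ] 
eleK [593.7  69.   50. ]
```

```bash
python3 - <<'E'
from h import *
print(units((356,-304,224)).round(3),units((542,-59,130)).round(3))
E
```

```text
[ 0.834 -0.597  0.002] [ 1.668 -1.194  0.316]
```

Request:
step_arm:
  linear:
    - [0.17,-0.12,0]
    - [0.34,-0.24,0]
    - [0.5,-0.36,0]
    - [0.66,-0.48,0]
    - [0.83,-0.6,0]
    - [0.83,-0.6,0]
  turn: [0,0,0,0,0,0]
  fingers: 1
  force: 20

```text
time_s: 0.95
ee_pos: [356.4, -300.7, 225.0]
ee_rot: [-180.0, -0.0, 17.6]
force: [-0.3, -1.3, 0.7]
gripper_width: 33.8
gripper_force: 0.0
```

Request:
step_arm:
  linear:
    - [0.17,-0.12,0]
    - [0.34,-0.24,0]
    - [0.5,-0.36,0.05]
    - [0.66,-0.48,0.1]
    - [0.8,-0.58,0.2]
    - [0.84,-0.6,0.31]
    - [0.84,-0.6,0.31]
    - [0.84,-0.6,0.31]
    - [0.84,-0.6,0.31]
  turn: [0,0,0,0,0,0,0,0,0]

```text
time_s: 2.08
ee_pos: [542.6, -58.8, 133.6]
ee_rot: [179.9, -0.1, 17.1]
force: [0.3, -0.0, -0.7]
gripper_width: 0.1
gripper_force: 0.0
```

```bash
python3 - <<'E'
from h import *
import cv2
s=env.state();print(s['time_s'],s['ee_pos'],s['ee_rot'],s['gripper_width'],s['force'],env.tips_ahead,units((542,-59,85),s).round(3),units((542,-59,75),s).round(3))
a=cams.grab_frame('scene')['color'];w=cams.grab_frame('wrist')['color']
cv2.imwrite('pics/b1.png',np.hstack([cv2.resize(a[80:280,130:370],(400,333)),cv2.resize(w,(400,333))]))
E
```

```text
2.075 [542.58022751 -58.7504001  133.56230922] [ 1.79916591e+02 -1.41639574e-01  1.70829698e+01] 0.09855891614249888 [ 0.34213292 -0.01955451 -0.74195894] 11.0 [-0.002 -0.     0.162] [-0.003 -0.     0.195]
```

View pics/b1.png

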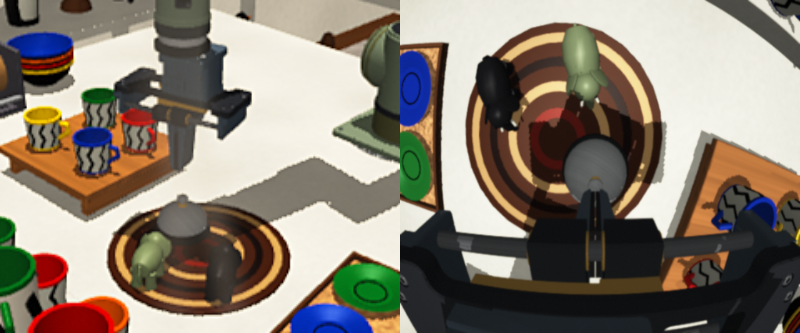

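The picture shows the closed fingertips straight above the plunger (left panel, tips (182,170), button (182,197)). The elephants are well clear.

Request:
step_arm:
  linear:
    - [0,0,0.08]
    - [0,0,0.14]
    - [0,0,0.17]
    - [0,0,0.18]
    - [0,0,0.185]
    - [0,0,0.19]
    - [0,0,0.193]
    - [0,0,0.195]
    - [0,0,0.195]
    - [0,0,0.195]
  turn: [0,0,0,0,0,0,0,0,0,0]

```text
time_s: 3.42
ee_pos: [542.2, -57.7, 73.9]
ee_rot: [180.0, -0.0, 17.2]
force: [-2.8, -1.1, 4.7]
gripper_width: 0.4
gripper_force: 2.8
```

Request:
step_arm:
  linear:
    - [0,0,0.003]
    - [0,0,0.005]
    - [0,0,0.005]
    - [0,0,0.005]
  turn: [0,0,0,0]

```text
time_s: 3.92
ee_pos: [542.3, -57.7, 73.7]
ee_rot: [180.0, -0.0, 17.2]
force: [-5.2, -0.7, 13.7]
gripper_width: 0.5
gripper_force: 6.8
```

```bash
python3 - <<'E'
from h import *
s=env.state();print(s['ee_pos'],s['force'],units((542,-59,220),s).round(3))
E
```

```text
[542.29498279 -57.6516203   73.67065619] [-5.21266278 -0.7131978  13.69355837] [-0.002  0.004 -0.488]
```

The force rose to 13.7 N with no further travel, so the plunger is at its stop and the bell has rung. Lifting off.

Request:
step_arm:
  linear:
    - [0,0,-0.04]
    - [0,0,-0.2]
    - [0,0,-0.4]
    - [0,0,-0.5]
    - [0,0,-0.5]
    - [0,0,-0.5]
  turn: [0,0,0,0,0,0]

```text
time_s: 4.68
ee_pos: [541.5, -57.2, 220.5]
ee_rot: [-179.9, 0.1, 17.2]
force: [-0.5, -0.2, 0.0]
gripper_width: 0.5
gripper_force: 0.0
```

```bash
python3 - <<'E'
from h import *
import cv2
s=env.state();print(s['ee_pos'],units((578.5,-359,220),s).round(3),units((578.5,-359,160),s).round(3))
a=cams.grab_frame('scene')['color']
cv2.imwrite('pics/b2.png',cv2.resize(a[80:280,130:370],(400,333)))
E
```

```text
[541.48950414 -57.19252061 220.53349645] [-0.179  0.998  0.001] [-0.179  0.998  0.201]
```

View pics/b2.png

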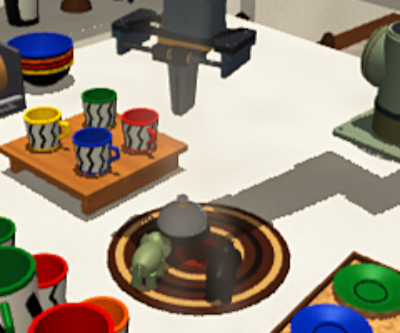

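The bell stands where it was with its plunger up again at (182,197), and nothing else has moved. Next, the cup.

Request:
step_arm:
  linear:
    - [-0.03,0.17,0]
    - [-0.06,0.34,0]
    - [-0.09,0.5,0]
    - [-0.12,0.67,0]
    - [-0.15,0.84,0]
    - [-0.18,0.99,0]
    - [-0.18,0.995,0.1]
    - [-0.18,0.995,0.2]
    - [-0.18,0.995,0.2]
    - [-0.18,0.995,0.2]
    - [-0.18,0.995,0.2]
  turn: [0,0,0,0,0,0,0,0,0,0,0]

```text
time_s: 6.1
ee_pos: [579.4, -358.8, 163.4]
ee_rot: [179.9, -0.1, 17.2]
force: [-0.0, 0.4, 0.0]
gripper_width: 0.3
gripper_force: 0.0
```

Request:
step_arm:
  linear:
    - [0,0,0]
    - [0,0,0]
    - [0,0,0]
    - [0,0,0]
    - [0,0,0]
    - [0,0,0]
    - [0,0,0]
    - [0,0,0]
    - [0,0,0]
    - [0,0,0]
    - [0,0,0]
    - [0,0,0]
    - [0,0,0]
    - [0,0,0]
    - [0,0,0]
    - [0,0,0]
    - [0,0,0]
    - [0,0,0]
  turn: [0,0,0,0,0,0,0,0,0,0,0,0,0,0,0,0,0,0]

```text
time_s: 8.35
ee_pos: [578.7, -358.6, 162.0]
ee_rot: [180.0, 0.0, 17.2]
force: [-0.8, -0.5, 0.6]
gripper_width: 0.4
gripper_force: 0.0
```

```bash
python3 - <<'E'
from h import *
import cv2
s=env.state();print(s['ee_pos'],units((571,242,220),s).round(3))
a=cams.grab_frame('scene')['color']
cv2.imwrite('pics/b3.png',cv2.resize(a[80:280,100:340],(400,333)))
E
```

```text
[ 578.7106433  -358.58671727  161.95765096] [ 0.567 -1.92  -0.194]
```

View pics/b3.png

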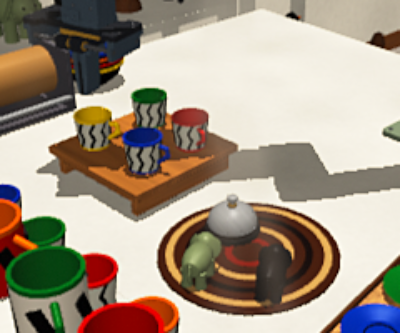

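The fingers are directly above the yellow cup, whose mouth is at (93,112) in the crop. They have been held there for over 2 s, so I'll go on to the saucer.

Request:
step_arm:
  linear:
    - [0,0,-0.2]
    - [0.05,-0.16,-0.2]
    - [0.1,-0.32,-0.2]
    - [0.14,-0.48,-0.2]
    - [0.19,-0.64,-0.2]
    - [0.24,-0.8,-0.2]
    - [0.28,-0.96,-0.2]
    - [0.28,-0.96,-0.2]
  turn: [0,0,0,0,0,0,0,0]

```text
time_s: 9.4
ee_pos: [573.6, -55.7, 222.2]
ee_rot: [-180.0, -0.0, 17.4]
force: [0.1, 0.2, -0.2]
gripper_width: 0.7
gripper_force: 0.0
```

Request:
step_arm:
  linear:
    - [0.05,-0.16,0]
    - [0.1,-0.32,0]
    - [0.14,-0.48,0]
    - [0.19,-0.64,0]
    - [0.24,-0.8,0]
    - [0.285,-0.96,0]
    - [0.285,-0.96,0]
    - [0.285,-0.96,0]
  turn: [0,0,0,0,0,0,0,0]

```text
time_s: 10.4
ee_pos: [570.9, 240.6, 221.7]
ee_rot: [179.9, 0.0, 17.2]
force: [-0.3, 0.4, -0.3]
gripper_width: 0.4
gripper_force: 0.0
```

```bash
python3 - <<'E'
from h import *
s=env.state();print(s['ee_pos'],units((571,242,60),s).round(3))
E
```

```text
[570.89585194 240.59357217 221.73732651] [ 0.002 -0.005  0.539]
```

Request:
step_arm:
  linear:
    - [0,-0.004,0.15]
    - [0,-0.004,0.3]
    - [0,-0.004,0.42]
    - [0,-0.004,0.5]
    - [0,-0.004,0.53]
    - [0,-0.004,0.53]
    - [0,-0.004,0.53]
    - [0,-0.004,0.53]
    - [0,-0.004,0.53]
    - [0,-0.004,0.53]
  turn: [0,0,0,0,0,0,0,0,0,0]

```text
time_s: 11.65
ee_pos: [570.3, 243.0, 63.2]
ee_rot: [180.0, -0.0, 17.2]
force: [0.3, 0.0, -0.4]
gripper_width: 0.3
gripper_force: 0.0
```

Request:
step_arm:
  linear:
    - [0,0,0]
    - [0,0,0]
    - [0,0,0]
    - [0,0,0]
    - [0,0,0]
    - [0,0,0]
    - [0,0,0]
    - [0,0,0]
    - [0,0,0]
    - [0,0,0]
    - [0,0,0]
    - [0,0,0]
    - [0,0,0]
    - [0,0,0]
    - [0,0,0]
    - [0,0,0]
    - [0,0,0]
    - [0,0,0]
  turn: [0,0,0,0,0,0,0,0,0,0,0,0,0,0,0,0,0,0]

```text
time_s: 13.9
ee_pos: [570.2, 242.9, 62.9]
ee_rot: [180.0, 0.0, 17.2]
force: [0.3, 0.3, -0.3]
gripper_width: 0.5
gripper_force: 0.0
```

```bash
python3 - <<'E'
from h import *
import cv2
s=env.state();print(s['ee_pos'],s['force'])
a=cams.grab_frame('scene')['color']
cv2.imwrite('pics/b4.png',cv2.resize(a[120:360,130:450],(640,480)))
E
```

```text
[570.2020195  242.8941237   62.92257462] [ 0.32507295  0.31402562 -0.33634134]
```

View pics/b4.png

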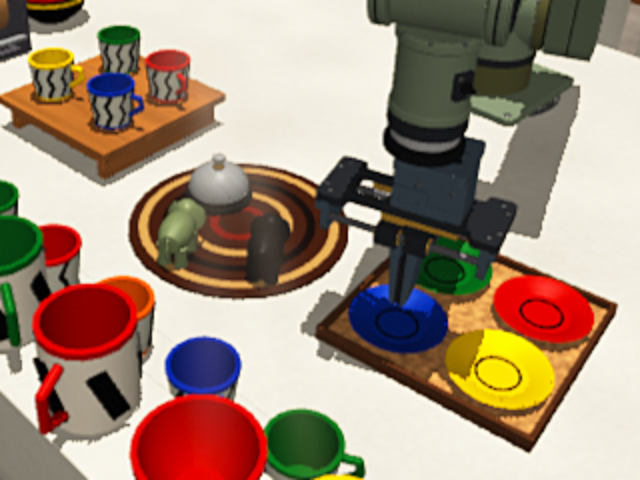

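The fingertips (403,300) hover above the blue saucer's well (397,320), clear of everything, and the bell and crockery are in place.

```bash
python3 -c "
from workcell import env
print(env.job_done())"
```

```text
the job is handed in; nothing more can be done
None
```

I rang the bell, held the fingertips over the yellow cup and then the blue saucer for over 2 s each, and handed the job in still pointing at the saucer; the pictures show nothing displaced, but no verdict came back.

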